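Shut off the syrup manifold and cap its flush nipple

TASK

Close the syrup manifold for the night: first slide its orange shut-off grip all the way to the end stop at the red dot, then take the red cap and press it onto the steel nipple until it clicks. Keep pressing after the click so that the cap squeezes the blue seal, and finish like that, with the fingers still on the cap and pressing it down with about 10 N. Leave the other things on the table where they are.

Things in the scene. Friction and masses are not known exactly. Their poses are not given: they have to be found in the camera images.
- stand: Aluminium manifold block, 100 x 250 x 40 mm (its x, y, z), fixed to the table, top face at 40 mm; origin at the centre of its underside, z up. It carries the nipple towards its +y end and the shut-off slide towards its -y end; three brass hose barbs stick out 24 mm at its back (+x).
- lock (a joint): The shut-off slide, in m: 0 at the open end (green dot), grows as the grip moves along the manifold's -y direction, 0.06 at the end stop (closed, red dot). Friction about 3 N, stays where it is left.
- lock_grip (a point): Centre of the orange shut-off grip, a block 26 mm (manifold's x) by 18 mm (manifold's y), from 46 to 76 mm above the table; this point is 61 mm above the table and moves with the slide. The grip stands 85 mm (open) to 145 mm (closed) from the nipple's axis.
- stud_top (a point): Centre of the top of the steel nipple, an upright stud of 22 mm diameter that stands 26 mm above the block's top face, its top edge chamfered to 15 mm diameter; this point is 66 mm above the table. Four spring balls in its side, 10 mm below the top, resist the cap's lip with up to about 10 N until it passes them (the click), then the force drops to nothing and they draw the cap down with up to 6 N.
- seal_top (a point): Centre of the upper face of the blue ring seal (37 mm diameter) round the foot of the nipple at rest, 48 mm above the table (fixed to the block, does not follow the seal). The seal gives 3 N per mm under the cap, for 5 mm, then it is solid.
- cap_center (a point): Centre of the loose red snap cap, 28 mm above its underside; 60 g, stands upright on the table. 56 mm high: a ribbed skirt of 40 mm diameter from 0 to 30 mm, and above it a round grip of 28 mm diameter from 30 to 56 mm.
- cap_foot (a point): Centre of the underside (open rim) of the red cap, on the cap's axis, z up. Hole 25 mm wide through a 3 mm lip at the bottom, wider above, 26 mm deep. The lip meets the nipple's balls when the underside is about 11 mm above the seal's upper face, passes them about 5 mm above it; clicked on, the underside lies on the seal.
- cap: The same red cap; origin at the centre of its underside.
- pot: Bystander: white yoghurt pot with a foil top, 72 mm diameter, 71 mm high; origin at the centre of its underside. Leave alone.
- foot: Bystander: black rubber foot, 45 mm diameter, 10 mm high; origin under its centre. Leave alone.
- spoon: Bystander: steel measuring spoon, 107 x 46 x 14 mm; origin under its centre. Leave alone.
Things that resemble listed ones, but are neither listed nor needed, are in the scene too. Of the things that look like the cap, take the one that is farthest from the robot's base at the start.

How it is judged:
By the outcome, as a careful person would: the job done as asked, in the order asked, and still so for the second after the job is handed in, while the arm keeps its last pose, push and grip.
It also fails if it takes over 72 s, if anything falls off the work surface, if the arm or the gripper's body presses on something with over 40 N, if the wrist force passes 120 N, or if a joint passes its speed limit or range.

ROBOT

A 6-joint arm with a two-finger parallel gripper is mounted at the origin on a cart in front of the work surface, level with it; the furniture and walls round the work are solid. World frame = base frame: x ahead of the robot, y to its left, z up, the work surface at z = 0. Lengths are in m, angles in rad, forces in N, time in s.
With the tool pointing down it reaches from about 0.25 to 0.725 m from the base axis. Payload 4 kg.
Tool frame: the origin (TCP) lies midway between the tips of the shut fingers; the grasp point (between the pads) lies 19 mm behind it; z points along the fingers, y is the line along which they close (so a half turn about z gives the same grasp; the last joint's range is limited). The gripper opens to 85 mm and grips with 20 to 120 N. Pads are 22 mm wide; open, the fingers measure 114 mm over their backs; the gripper's body (76 mm by 85 mm) begins 54 mm behind the grasp point. The pads swing forward as they close: fully open they stand 13 mm farther back than shut.
Start: joints at [-1.315, 0.241, 0.005, 1.335, 0, 1.571], TCP at [0.127, -0.484, 0.197] pointing down, gripper open.
Joint ranges: [-2.72, 2.72], [-1.05, 1.87], [-1.09, 1.28], [-1.99, 2.15], [-1.42, 1.44], [-3.14, 3.14]. Speed limits (rad/s): [2.79, 2.79, 3.14, 3.14, 3.14, 3.14].

INTERFACE

Orientations are given as a unit quaternion [x, y, z, w].
In Python, from workcell import bot gives the robot as it stands.
- The arm moves only by the tool move_arm, never from a script. Its argument "motion" is a list of rows, each an object of numbers: "x", "y", "z": the shift along the tool's x, y, z in cm; "yaw": the turn about the tool's z in degrees. A call has 1 to 20 rows; each row is the pose to reach, as a shift and turn from the pose commanded when the call began, along the tool's axes at that moment; what a row does not reach only later rows make up. A row lasts 1/8 s, in which the tool goes at most 62.5 mm and 10.7 degrees, less where a joint would pass 70% of its speed; a pose out of reach is approached as far as the arm can. A call with a gripper value outside its range is refused whole. "gripper" is the opening, from -1 (shut) to 1 (fully open), set as the call begins (left out, the last holds). The fingers move at their own pace and stop on an object; the grip force is fixed at half the most. Time passes only in rows, so rows that repeat a pose let the fingers close. It gives the time, the measured TCP pose, the force, the opening and the grip force at its end, in the units of the state.
- bot.get_obs(): the state, without advancing time (a new reading comes with each control period).
- bot.camera(name): name is "side" or "top"; returns the picture (400x640x3 uint8, blue, green, red); there is no depth.
- bot.camera_model(name): a dict with "K" (3x3 intrinsics, pixels), "world_from_camera" (4x4, takes a point from camera to world coordinates). Camera axes: x right, y down, z forward; pixel columns grow to the right and rows downward; lengths in m; the calibration is good to about 2 mm. A picture is of the moment at which its call begins. camera_model takes no time and is no camera call.
- bot.job_done(): hands the job in; it is judged then, once.
Trained networks look in the newest picture that a camera, given by its name, has taken for a name from the list of things; names that differ only in an ending like _2 or _b are one class to them, and where a whole thing is asked for, a point or a joint stands for the part that bears it (a point fixed in the world has none). Each returns a list of dicts, best first, with "score" (0 to 1); they miss things now and then, are a little off and sometimes report something else, mostly with a low value. They report only what shows in the picture. A call takes as long as a camera call. They do not tell look-alikes from the thing itself.
- bot.cut_out(camera, name): "mask" (400x640 bool, what is visible of it) and "centre" ([row, column] in pixels, amid what is visible of it).
The state is a dict: "clock": time; "joint_pos": joint angles; "joint_vel": joint speeds; "tau": joint torques, N m; "eef_pos": TCP position; "tool_rot": TCP orientation; "ft_force": force on the tool from outside, world axes, zero at the start; "ft_torque": the same for the moment, N m; "grip_width": finger opening in m; "grasp_force": force on a finger pad.
Only numpy, scipy, OpenCV 4.12 (cv2) and the standard library are available. Lean on these libraries where they do the work, as an engineer would, in place of code of your own. Each camera call takes 0.05 s, during which the arm holds its last target. There are 200 camera calls.

## Working session

There is one attempt and no reset: what is moved stays moved. The work goes in short steps, Python scripts to look and compute and a tool call to move; the robot and the scene stay as the last step left them, time stands still between calls to the robot, and variables do not carry over. Pictures are saved under pics/ and viewed, at most 10 in all, crops included, and the job is handed in when it is done.

Besides the shell and the picture viewer there is one more tool, called after "Emit:" as name([rows], argument=value, ...), one row to a line, values as JSON. move_arm: Moves the arm, as the interface text tells. Its arguments: {"type":"object","properties":{"motion":{"type":"array"},"gripper":{"type":"number"}},"required":["motion"]}

```bash
mkdir -p pics; cat > h.py <<'E'
import numpy as np, cv2
from workcell import bot
def ray(cam,row,col):
    m=bot.camera_model(cam);K=np.array(m["K"]);T=np.array(m["world_from_camera"])
    d=T[:3,:3]@np.linalg.solve(K,[col,row,1.]);return T[:3,3],d
def at_z(cam,row,col,z):
    o,d=ray(cam,row,col);return o+d*(z-o[2])/d[2]
def proj(cam,p):
    m=bot.camera_model(cam);K=np.array(m["K"]);T=np.linalg.inv(np.array(m["world_from_camera"]))
    q=K@(T[:3,:3]@np.array(p)+T[:3,3]);return q[:2]/q[2]
E
python3 - <<'E'
from h import *
ims=[]
for c in("top","side"):
    im=bot.camera(c);cv2.imwrite(f"pics/{c}0.png",im)
    print(c,np.round(bot.camera_model(c)["world_from_camera"],3).tolist(),np.round(bot.camera_model(c)["K"],1).tolist())
    for n in("stand","lock_grip","cap","pot","foot","spoon"):
        for r in bot.cut_out(c,n):
            m=r["mask"];ys,xs=np.where(m)
            if len(ys) and r["score"]>.2: print(c,n,round(r["score"],2),np.round(r["centre"],1),len(ys),(xs.min(),xs.max(),ys.min(),ys.max()),np.round(at_z(c,*r["centre"],.04),3))
o=bot.get_obs();print(o["clock"],o["eef_pos"],o["tool_rot"])
E
```

```text
top [[-0.04, -0.977, 0.212, 0.364], [-0.999, 0.04, -0.005, -0.148], [-0.004, -0.212, -0.977, 0.927], [0.0, 0.0, 0.0, 1.0]] [[401.7, 0.0, 317.1], [0.0, 401.7, 201.7], [0.0, 0.0, 1.0]]
top stand 0.58 [223.5 314.7] 5224 (np.int64(257), np.int64(370), np.int64(194), np.int64(250)) [ 0.506 -0.145  0.04 ]
top lock_grip 0.59 [222.5 322. ] 121 (np.int64(316), np.int64(328), np.int64(216), np.int64(227)) [ 0.508 -0.162  0.04 ]
top cap 0.7 [227.8 448.2] 343 (np.int64(440), np.int64(462), np.int64(219), np.int64(238)) [ 0.485 -0.442  0.04 ]
top cap 0.67 [270.5 445.4] 339 (np.int64(436), np.int64(458), np.int64(262), np.int64(280)) [ 0.391 -0.425  0.04 ]
top cap 0.62 [238.7 416.8] 296 (np.int64(406), np.int64(425), np.int64(230), np.int64(248)) [ 0.463 -0.37   0.04 ]
top pot 0.98 [253.1 192.5] 982 (np.int64(176), np.int64(211), np.int64(238), np.int64(270)) [0.451 0.126 0.04 ]
top foot 0.51 [205.7 195.7] 284 (np.int64(186), np.int64(204), np.int64(195), np.int64(214)) [0.558 0.122 0.04 ]
top spoon 0.68 [153.1 366.9] 272 (np.int64(358), np.int64(398), np.int64(147), np.int64(167)) [ 0.666 -0.273 
[... 646 characters left out ...]
5 -0.179  0.04 ]
side cap 0.85 [171.5 333.3] 262 (np.int64(325), np.int64(338), np.int64(160), np.int64(182)) [ 0.462 -0.337  0.04 ]
side cap 0.58 [161.2 353.4] 251 (np.int64(349), np.int64(362), np.int64(150), np.int64(171)) [ 0.401 -0.396  0.04 ]
side cap 0.55 [159.9 321.3] 268 (np.int64(315), np.int64(329), np.int64(148), np.int64(170)) [ 0.49  -0.412  0.04 ]
side pot 0.93 [287.2 361.2] 1667 (np.int64(343), np.int64(383), np.int64(263), np.int64(315)) [0.447 0.119 0.04 ]
side foot 0.57 [310.1 297.9] 467 (np.int64(283), np.int64(308), np.int64(302), np.int64(322)) [0.56  0.168 0.04 ]
0.7 [ 0.12649336 -0.48374024  0.19703029] [ 9.91831569e-01  1.27554446e-01 -1.78950635e-05  3.16027418e-05]
```

View pics/top0.png

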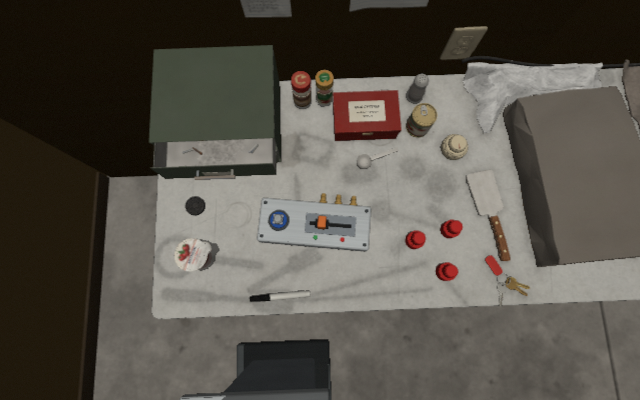

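View pics/side0.png

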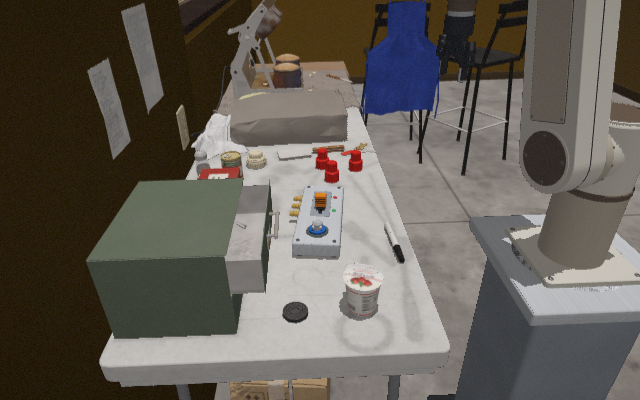

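Top view: the manifold is at (223,315), with the blue seal and nipple at (220,278) and the orange grip at (222,322). The green dot is at col 315 and the red dot at col 342. The side view agrees.

Cap candidates in the top view are A (228,452), B (271,447) and C (239,416). Other red things are a red-handled tool at (265,493) and a red-topped jar at (80,301). By range from the base, A ≈ 0.66 m, C ≈ 0.59 m and B ≈ 0.58 m, so I choose A and check it in a close crop.

```bash
cat >> h.py <<'E'
from scipy.optimize import least_squares
def cyl(r,z0,z1,n=40):
    a=np.linspace(0,2*np.pi,n);return np.array([[r*np.cos(t),r*np.sin(t),z] for z in(z0,z1) for t in a])
def sil(cam,P):
    hull=np.array([proj(cam,p) for p in P],np.float32)
    return hull
def cen(cam,parts):
    S=8;im=np.zeros((400*S//2,640*S//2),np.uint8)  # 4x supersampled
    for P in parts:
        h=cv2.convexHull(sil(cam,P));cv2.fillConvexPoly(im,np.int32(np.round((h+.5)*4)),1)
    m=cv2.moments(im,True);return np.array([m["m10"],m["m01"]])/m["m00"]/4-.5
def fit(parts,blobs,x0):
    f=lambda q:np.concatenate([cen(c,[P+[q[0],q[1],0] for P in parts])-b for c,b in blobs.items()])
    s=least_squares(f,x0,diff_step=.01);return s.x,s.fun
def blob(im,lo,hi,near,box=25):
    hsv=cv2.cvtColor(im,cv2.COLOR_BGR2HSV);h=hsv[...,0].astype(int)
    h=np.where(h>170,h-180,h)
    m=((h>=lo)&(h<=hi)&(hsv[...,1]>130)&(hsv[...,2]>50)).astype(np.uint8)
    n,l,st,c=cv2.connectedComponentsWithStats(m)
    k=[i for i in range(1,n) if st[i,4]>30]
    i=min(k,key=lambda i:np.hypot(*(c[i]-near)));return c[i],st[i]
CAP=[cyl(.02,0,.03),cyl(.014,.03,.056)]
E
python3 - <<'E'
from h import *
t=cv2.imread("pics/top0.png");s=cv2.imread("pics/side0.png")
for nm,tn,sn in(("A",(452,228),(322,160)),("B",(447,271),(355,160)),("C",(416,239),(332,171))):
    bt,st=blob(t,-8,5,tn);bs,ss=blob(s,-8,5,sn)
    x,r=fit(CAP,{"top":bt,"side":bs},[.45,-.4]);print(nm,np.round(x,4),np.hypot(*x),np.round(r,2),st,ss)
# seal ring (blue)
bt,st=blob(t,95,125,(278,220));bs,ss=blob(s,95,125,(317,229));print("seal",bt,st,bs,ss,at_z("top",st[1]+st[3]/2-.5,st[0]+st[2]/2-.5,.046),at_z("side",ss[1]+ss[3]/2-.5,ss[0]+ss[2]/2-.5,.046))
bt,st=blob(t,6,20,(322,222));bs,ss=blob(s,6,20,(320,201));
print("grip",bt,st,bs,ss,at_z("top",bt[1],bt[0],.066),at_z("side",bs[1],bs[0],.061))
bot_m=[r for r in bot.cut_out("top","stand")][0]["mask"]
big=cv2.convexHull(np.argwhere(bot_m)[:,::-1].astype(np.int32))
w=np.array([at_z("top",p[1],p[0],.04)[:2]*1000 for p in big[:,0]],np.float32);print(cv2.minAreaRect(w))
c1=cv2.resize(t[190:290,250:480],None,fx=3.4,fy=3.4,interpolation=cv2.INTER_CUBIC)
cv2.imwrite("pics/crop.png",c1)
E
```

```text
Traceback (most recent call last):
  File "h.py", line 24, in fit
    s=least_squares(f,x0,diff_step=.01);return s.x,s.fun
  File "h.py", line 23, in <lambda>
    f=lambda q:np.concatenate([cen(c,[P+[q[0],q[1],0] for P in parts])-b for c,b in blobs.items()])
                               ~~~^^^^^^^^^^^^^^^^^^^^^^^^^^^^^^^^^^^^
  File "h.py", line 20, in cen
    h=cv2.convexHull(sil(cam,P));cv2.fillConvexPoly(im,np.int32(np.round((h+.5)*4)),1)
                     ~~~^^^^^^^
  File "h.py", line 15, in sil
    hull=np.array([proj(cam,p) for p in P],np.float32)
                   ~~~~^^^^^^^
  File "h.py", line 9, in proj
    m=bot.camera_model(cam);K=np.array(m["K"]);T=np.linalg.inv(np.array(m["world_from_camera"]))
ValueError: time passes only in moves, steps and waits
```

Too many camera_model calls, so I'll cache them.

```bash
sed -i 's/bot\.camera_model(cam)/CM(cam)/; s/^from workcell import bot/from workcell import bot\nimport functools\nCM=functools.cache(lambda c:bot.camera_model(c))/' h.py
python3 - <<'E'
from h import *
t=cv2.imread("pics/top0.png");s=cv2.imread("pics/side0.png")
c1=cv2.resize(t[190:290,250:480],None,fx=3.4,fy=3.4,interpolation=cv2.INTER_CUBIC)
cv2.imwrite("pics/crop.png",c1)
for nm,tn,sn in(("A",(452,228),(322,160)),("B",(447,271),(355,160)),("C",(416,239),(332,171))):
    bt,st=blob(t,-8,5,tn);bs,ss=blob(s,-8,5,sn)
    x,r=fit(CAP,{"top":bt,"side":bs},[.45,-.4]);print(nm,np.round(x,4),np.hypot(*x),np.round(r,2),st,ss)
# seal ring (blue)
bt,st=blob(t,95,125,(278,220));bs,ss=blob(s,95,125,(317,229));print("seal",bt,st,bs,ss,at_z("top",st[1]+st[3]/2-.5,st[0]+st[2]/2-.5,.046),at_z("side",ss[1]+ss[3]/2-.5,ss[0]+ss[2]/2-.5,.046))
bt,st=blob(t,6,20,(322,222));bs,ss=blob(s,6,20,(320,201));
print("grip",bt,st,bs,ss,at_z("top",bt[1],bt[0],.066),at_z("side",bs[1],bs[0],.061))
bot_m=[r for r in bot.cut_out("top","stand")][0]["mask"]
big=cv2.convexHull(np.argwhere(bot_m)[:,::-1].astype(np.int32))
w=np.array([at_z("top",p[1],p[0],.04)[:2]*1000 for p in big[:,0]],np.float32);print(cv2.minAreaRect(w))
E
```

```text
A [ 0.4806 -0.4488] 0.6575636374452907 [-2.08  2.32 -3.04 -6.5 ] [441 220  21  18 300] [316 148  23  35 486]
B [ 0.3912 -0.4341] 0.5843735875265774 [ 0.23 -0.55  0.69  0.39] [436 263  22  18 309] [341 150  22  21 268]
C [ 0.469  -0.3752] 0.6006490934929057 [ 1.76 -2.13  2.62  4.65] [406 231  19  18 277] [316 148  23  35 486]
seal [278.44339623 220.14150943] [270 212  17  16 106] [317.         230.20512821] [309 225  17  10  78] [ 0.51767137 -0.06394511  0.046     ] [ 0.51778893 -0.05759942  0.046     ]
grip [321.2920354  222.13274336] [317 216  10  13 113] [320.06578947 199.5       ] [315 193  11  14 152] [ 0.50458296 -0.15964577  0.066     ] [ 0.50613442 -0.15646159  0.061     ]
((515.2342529296875, -144.73008728027344), (251.33779907226562, 125.07255554199219), 83.88507080078125)
```

View pics/crop.png

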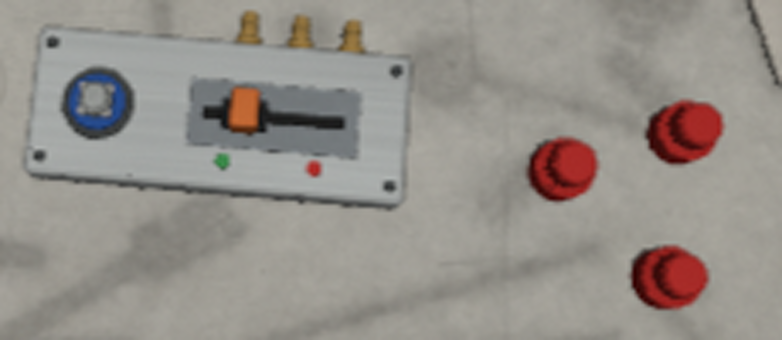

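The crop shows cap A at crop (685,130), i.e. top (228,451), as the outermost of three identical caps. The seal is at crop (97,102), and the grip at (243,110) sits about 10 mm past the open end. First I'll move above the grip.

Emit:
move_arm([
  {"x": 44.9,"y": -21.9,"z": 3,"yaw": 21},
  {"x": 44.9,"y": -21.9,"z": 3,"yaw": 21},
  {"x": 44.9,"y": -21.9,"z": 3,"yaw": 21},
  {"x": 44.9,"y": -21.9,"z": 3,"yaw": 21},
  {"x": 44.9,"y": -21.9,"z": 3,"yaw": 21},
  {"x": 44.9,"y": -21.9,"z": 3,"yaw": 21},
  {"x": 44.9,"y": -21.9,"z": 3,"yaw": 21},
  {"x": 44.9,"y": -21.9,"z": 3,"yaw": 21},
  {"x": 44.9,"y": -21.9,"z": 3,"yaw": 21},
  {"x": 44.9,"y": -21.9,"z": 3,"yaw": 21},
  {"x": 44.9,"y": -21.9,"z": 3,"yaw": 21},
  {"x": 44.9,"y": -21.9,"z": 3,"yaw": 21},
  {"x": 44.9,"y": -21.9,"z": 3,"yaw": 21},
  {"x": 44.9,"y": -21.9,"z": 3,"yaw": 21},
], gripper=0.4)

```text
clock: 2.5
eef_pos: [0.5052, -0.1589, 0.1672]
tool_rot: [0.998, -0.056, 0.0, 0.0]
ft_force: [0.7, -0.1, -0.8]
grip_width: 0.0602
grasp_force: 0.0
```

Emit:
move_arm([
  {"z": 5},
  {"z": 8},
  {"z": 10},
  {"z": 11},
  {"z": 11.6},
  {"z": 11.6},
  {"z": 11.6},
])

```text
invalid input at $.motion[0]: expected keys x, y, z, yaw
```

Emit:
move_arm([
  {"z": 0},
  {"z": 0},
  {"z": 0},
  {"z": 0},
  {"z": 0},
  {"z": 0},
], gripper=-1)

```text
invalid input at $.motion[0]: expected keys x, y, z, yaw
```

Emit:
move_arm([
  {"x": 0,"y": 0,"yaw": 0,"z": 5},
  {"x": 0,"y": 0,"yaw": 0,"z": 8},
  {"x": 0,"y": 0,"yaw": 0,"z": 10},
  {"x": 0,"y": 0,"yaw": 0,"z": 11},
  {"x": 0,"y": 0,"yaw": 0,"z": 11.6},
  {"x": 0,"y": 0,"yaw": 0,"z": 11.6},
])

```text
clock: 3.25
eef_pos: [0.5057, -0.1584, 0.0513]
tool_rot: [0.998, -0.055, 0.0, 0.0]
ft_force: [-0.3, -0.1, 0.7]
grip_width: 0.0597
grasp_force: 0.0
```

Emit:
move_arm([
  {"x": 0,"y": 0,"yaw": 0,"z": 0},
  {"x": 0,"y": 0,"yaw": 0,"z": 0},
  {"x": 0,"y": 0,"yaw": 0,"z": 0},
  {"x": 0,"y": 0,"yaw": 0,"z": 0},
  {"x": 0,"y": 0,"yaw": 0,"z": 0},
  {"x": 0,"y": 0,"yaw": 0,"z": 0},
], gripper=-1)

```text
clock: 4.0
eef_pos: [0.5055, -0.1583, 0.051]
tool_rot: [0.998, -0.055, 0.0, -0.0]
ft_force: [-0.3, -0.2, -0.1]
grip_width: -0.0
grasp_force: 0.0
```

The fingers shut on nothing, so I'll look.

```bash
python3 - <<'E'
from h import *
t=bot.camera("top");s=bot.camera("side")
a=cv2.resize(t[180:270,250:400],(600,360),interpolation=cv2.INTER_CUBIC);b=cv2.resize(s[150:270,270:370],(300,360),interpolation=cv2.INTER_CUBIC)
cv2.imwrite("pics/g1.png",cv2.resize(np.hstack([a,b]),(800,320)))
print(bot.get_obs()["grip_width"])
for c in("top","side"):
    for p in([.5055,-.1583,.051],):print(c,proj(c,p))
E
```

```text
-9.105050940090259e-06
top [320.62102818 222.84669338]
side [320.36246062 202.79931602]
```

View pics/g1.png

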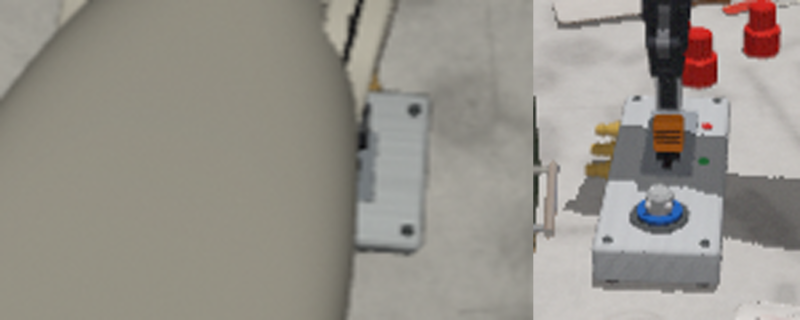

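```bash
python3 - <<'E'
from h import *
s=bot.camera("side");cv2.imwrite("pics/side1.png",s)
s0=cv2.imread("pics/side0.png")
f=lambda i:cv2.resize(i[130:250,285:355],(350,600),interpolation=cv2.INTER_NEAREST)
cv2.imwrite("pics/g2.png",np.hstack([f(s0),f(s)]))
for i in(s0,s):print(blob(i,6,20,(320,201)))
R=np.array([np.sin(np.radians(6.4)),np.cos(np.radians(6.4))]) # stand +y dir sign check
for z in(.046,.076):print(z,proj("side",[.5055,-.1583,z]))
E
```

```text
(array([320.06578947, 199.5       ]), array([315, 193,  11,  14, 152], dtype=int32))
(array([320.06578947, 199.5       ]), array([315, 193,  11,  14, 152], dtype=int32))
0.046 [320.39296682 204.6426408 ]
0.076 [320.20755208 193.43902954]
```

View pics/g2.png

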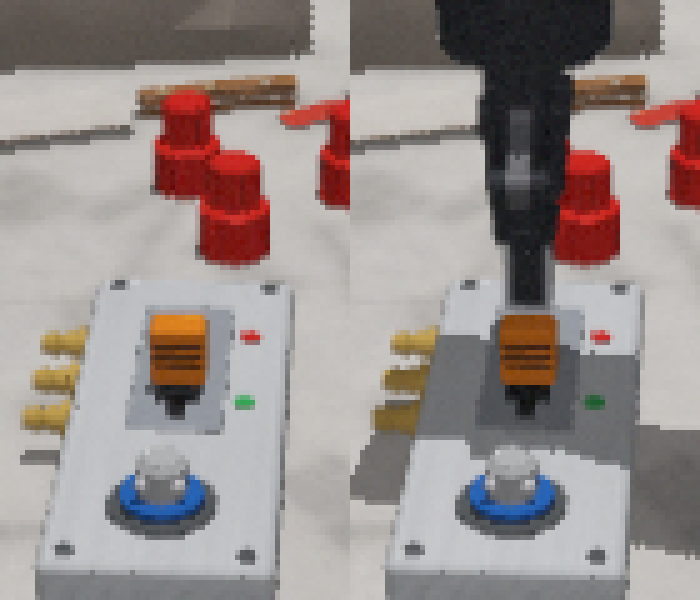

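Crop of the side view: the grip, at side (320,199), has not moved. The shut fingers end at row 191, right above or behind it, though the reported TCP should lie inside the grip. I'll move the tool into the open and check where its tip really is against both cameras.

Emit:
move_arm([
  {"x": 0,"y": 0,"yaw": 0,"z": -4},
  {"x": 0,"y": 0,"yaw": 0,"z": -8},
  {"x": 0,"y": 5,"yaw": 0,"z": -8},
  {"x": 0,"y": 10,"yaw": 0,"z": -8},
  {"x": 0,"y": 13,"yaw": 0,"z": -8},
  {"x": 0,"y": 13,"yaw": 0,"z": -8},
  {"x": 0,"y": 13,"yaw": 0,"z": -8},
])

```text
clock: 5.03
eef_pos: [0.4909, -0.2869, 0.1308]
tool_rot: [0.998, -0.055, -0.0, -0.0]
ft_force: [-0.2, -0.4, -0.3]
grip_width: 0.0001
grasp_force: 0.0
```

```bash
python3 - <<'E'
from h import *
o=bot.get_obs();p=np.array(o["eef_pos"]);print(p,o["joint_pos"])
t=bot.camera("top");s=bot.camera("side");cv2.imwrite("pics/top2.png",t);cv2.imwrite("pics/side2.png",s)
ims=[]
for c,i in(("top",t),("side",s)):
    u=proj(c,p);print(c,u)
    x,y=int(u[0]),int(u[1]);print("crop origin",x-40,y-60)
    k=cv2.resize(i[y-60:y+40,x-40:x+40],(400,500),interpolation=cv2.INTER_NEAREST)
    cv2.drawMarker(k,(int((u[0]-x+40.5)*5),int((u[1]-y+60.5)*5)),(0,255,0),0,14,1);ims.append(k)
cv2.imwrite("pics/g3.png",np.hstack(ims))
E
```

```text
[ 0.49090829 -0.28690896  0.13077316] [-5.29165743e-01  4.11405388e-01  7.17252202e-02  1.23195724e+00
  4.41286158e-04  2.72316028e+00]
top [385.1526151  221.09980061]
crop origin 345 161
side [323.16851107 148.35011425]
crop origin 283 88
```

View pics/g3.png

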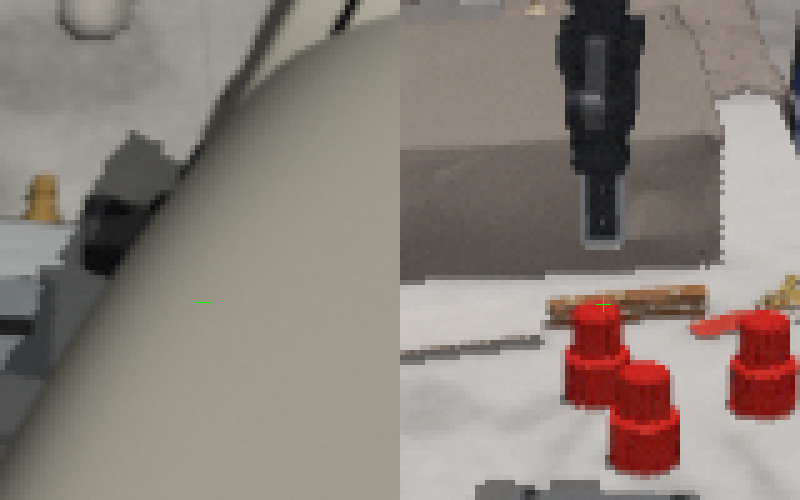

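The side crop puts the real fingertip at row 137 against a projected 148, with matching columns. So the tips sit about 3 cm higher than the reported TCP (or farther back in y). A gentle touch on the bare table here will settle it.

Emit:
move_arm([
  {"x": 0,"y": 0,"yaw": 0,"z": 5},
  {"x": 0,"y": 0,"yaw": 0,"z": 9},
  {"x": 0,"y": 0,"yaw": 0,"z": 11},
  {"x": 0,"y": 0,"yaw": 0,"z": 12},
  {"x": 0,"y": 0,"yaw": 0,"z": 12},
])

```text
clock: 5.75
eef_pos: [0.4912, -0.2867, 0.0109]
tool_rot: [0.998, -0.055, -0.0, -0.0]
ft_force: [-0.2, -0.8, 0.1]
grip_width: 0.0001
grasp_force: 0.0
```

```bash
python3 - <<'E'
from h import *
o=bot.get_obs();p=np.array(o["eef_pos"]);print(p,o["ft_force"])
s=bot.camera("side");cv2.imwrite("pics/side3.png",s)
u=proj("side",p);print(u);x,y=int(u[0]),int(u[1]);print(x-40,y-60)
k=cv2.resize(s[y-60:y+40,x-40:x+40],(480,600),interpolation=cv2.INTER_NEAREST)
cv2.drawMarker(k,(int((u[0]-x+40.5)*6),int((u[1]-y+60.5)*6)),(0,255,0),0,14,1)
cv2.imwrite("pics/g4.png",k)
for z in(.0108,.03,.04,.05):print(z,proj("side",[p[0],p[1],z]))
E
```

```text
[ 0.49116951 -0.28669472  0.01085382] [-0.19698585 -0.80313948  0.08469022]
[323.56907274 190.49267901]
283 130
0.0108 [323.56928534 190.51054918]
0.03 [323.49278448 184.08001672]
0.04 [323.45240616 180.68588365]
0.05 [323.4116554  177.26044296]
```

View pics/g4.png

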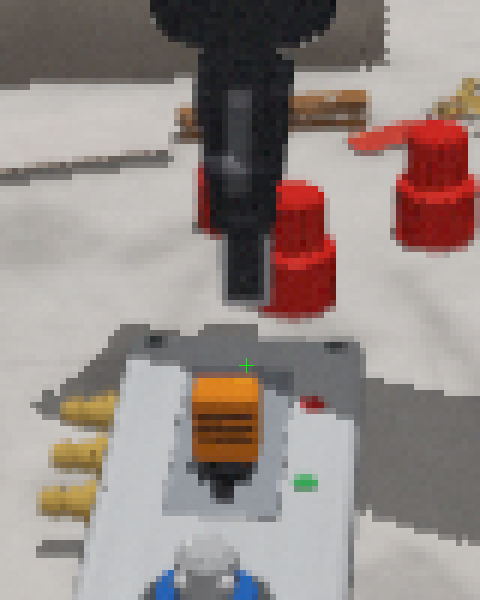

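The tip is still about 10 rows above where the reported TCP projects, so it's clearly off the table. I'll continue down in small steps.

Emit:
move_arm([
  {"x": 0,"y": 0,"yaw": 0,"z": 1},
  {"x": 0,"y": 0,"yaw": 0,"z": 2},
  {"x": 0,"y": 0,"yaw": 0,"z": 2.6},
  {"x": 0,"y": 0,"yaw": 0,"z": 2.6},
])

```text
clock: 6.3
eef_pos: [0.4904, -0.2871, -0.0158]
tool_rot: [0.998, -0.055, -0.001, -0.0]
ft_force: [0.3, -0.7, 0.8]
grip_width: 0.0001
grasp_force: 0.0
```

Emit:
move_arm([
  {"x": 0,"y": 0,"yaw": 0,"z": 0.3},
  {"x": 0,"y": 0,"yaw": 0,"z": 0.6},
  {"x": 0,"y": 0,"yaw": 0,"z": 0.9},
  {"x": 0,"y": 0,"yaw": 0,"z": 1.2},
  {"x": 0,"y": 0,"yaw": 0,"z": 1.2},
])

```text
clock: 6.92
eef_pos: [0.4909, -0.2873, -0.0273]
tool_rot: [0.998, -0.055, -0.0, -0.0]
ft_force: [-0.6, -0.5, 0.3]
grip_width: 0.0
grasp_force: 0.0
```

Emit:
move_arm([
  {"x": 0,"y": 0,"yaw": 0,"z": 0.2},
  {"x": 0,"y": 0,"yaw": 0,"z": 0.4},
  {"x": 0,"y": 0,"yaw": 0,"z": 0.4},
])

```text
clock: 7.3
eef_pos: [0.491, -0.2873, -0.0312]
tool_rot: [0.998, -0.055, -0.0, -0.0]
ft_force: [0.2, 0.7, -0.8]
grip_width: -0.0001
grasp_force: 0.0
```

Emit:
move_arm([
  {"x": 0,"y": 0,"yaw": 0,"z": 0.2},
  {"x": 0,"y": 0,"yaw": 0,"z": 0.4},
  {"x": 0,"y": 0,"yaw": 0,"z": 0.4},
])

```text
clock: 7.68
eef_pos: [0.4912, -0.2875, -0.0342]
tool_rot: [0.998, -0.055, 0.0, 0.0]
ft_force: [-1.8, 0.5, 5.0]
grip_width: -0.0001
grasp_force: 2.7
```

```bash
python3 - <<'E'
from h import *
o=bot.get_obs();p=np.array(o["eef_pos"]);print(p,o["ft_force"])
s=bot.camera("side");cv2.imwrite("pics/side4.png",s)
# dark finger column profile near col 323
c=int(round(proj("side",p)[0]));g=s[:,c-2:c+3].mean((1,2));print(c,[(r,int(g[r])) for r in range(170,215,1)])
for z in(0,.005,.01):print(z,proj("side",[p[0],p[1],z]),proj("side",[p[0],p[1]+.0145,z]))
E
```

```text
[ 0.49124541 -0.28749594 -0.03420047] [-1.84774549  0.52484813  4.95815799]
324 [(170, 47), (171, 48), (172, 46), (173, 49), (174, 67), (175, 61), (176, 44), (177, 42), (178, 41), (179, 31), (180, 28), (181, 28), (182, 37), (183, 29), (184, 30), (185, 45), (186, 84), (187, 107), (188, 108), (189, 108), (190, 105), (191, 91), (192, 97), (193, 124), (194, 125), (195, 124), (196, 118), (197, 86), (198, 84), (199, 62), (200, 83), (201, 63), (202, 78), (203, 64), (204, 89), (205, 90), (206, 91), (207, 70), (208, 73), (209, 85), (210, 116), (211, 153), (212, 155), (213, 153), (214, 155)]
0 [323.56570597 193.92878977] [323.88162299 196.6921296 ]
0.005 [323.54601286 192.28181676] [323.86243059 195.03302165]
0.01 [323.52623062 190.62739003] [323.84315035 193.36632079]
```

Contact came at reported z ≈ −0.034, so the true tip is at reported z + 0.034, while x and y agree with the image. Back to the grip with this correction.

Emit:
move_arm([
  {"x": 0,"y": 0,"yaw": 0,"z": -6},
  {"x": 0,"y": 0,"yaw": 0,"z": -12},
  {"x": 0,"y": -5,"yaw": 0,"z": -13},
  {"x": 0,"y": -10,"yaw": 0,"z": -13},
  {"x": 0,"y": -13,"yaw": 0,"z": -13},
  {"x": 0,"y": -13,"yaw": 0,"z": -13},
  {"x": 0,"y": -13,"yaw": 0,"z": -9},
  {"x": 0,"y": -13,"yaw": 0,"z": -6},
  {"x": 0,"y": -13,"yaw": 0,"z": -5},
  {"x": 0,"y": -13,"yaw": 0,"z": -5},
], gripper=0.4)

```text
clock: 8.98
eef_pos: [0.5051, -0.1588, 0.0147]
tool_rot: [0.998, -0.056, -0.001, -0.0]
ft_force: [-0.1, -0.4, 0.7]
grip_width: 0.0597
grasp_force: 0.0
```

Emit:
move_arm([
  {"x": 0,"y": 0,"yaw": 0,"z": 0},
  {"x": 0,"y": 0,"yaw": 0,"z": 0},
  {"x": 0,"y": 0,"yaw": 0,"z": 0},
  {"x": 0,"y": 0,"yaw": 0,"z": 0},
  {"x": 0,"y": 0,"yaw": 0,"z": 0},
], gripper=-1)

```text
clock: 9.6
eef_pos: [0.5065, -0.1588, 0.0163]
tool_rot: [0.998, -0.056, 0.001, 0.001]
ft_force: [-1.5, -0.6, 6.3]
grip_width: 0.0169
grasp_force: 58.9
```

Grasped (16.9 mm). Now I'll slide it towards the red dot.

Emit:
move_arm([
  {"x": 0,"y": 0.8,"yaw": 0,"z": -0.1},
  {"x": 0,"y": 1.6,"yaw": 0,"z": -0.1},
  {"x": 0,"y": 2.4,"yaw": 0,"z": -0.1},
  {"x": 0,"y": 3.2,"yaw": 0,"z": -0.1},
  {"x": 0,"y": 4.0,"yaw": 0,"z": -0.1},
  {"x": 0,"y": 4.5,"yaw": 0,"z": -0.1},
  {"x": 0,"y": 4.5,"yaw": 0,"z": -0.1},
])

```text
clock: 10.48
eef_pos: [0.5006, -0.2045, 0.0164]
tool_rot: [0.998, -0.056, 0.0, 0.001]
ft_force: [0.6, 0.9, 3.9]
grip_width: 0.0168
grasp_force: 59.5
```

Emit:
move_arm([
  {"x": 0,"y": 0.2,"yaw": 0,"z": 0},
  {"x": 0,"y": 0.4,"yaw": 0,"z": 0},
  {"x": 0,"y": 0.4,"yaw": 0,"z": 0},
])

```text
clock: 10.85
eef_pos: [0.5002, -0.2076, 0.0164]
tool_rot: [0.998, -0.056, 0.0, 0.0]
ft_force: [0.7, 3.2, 6.0]
grip_width: 0.0171
grasp_force: 59.5
```

Emit:
move_arm([
  {"x": 0,"y": 0.2,"yaw": 0,"z": 0},
  {"x": 0,"y": 0.4,"yaw": 0,"z": 0},
  {"x": 0,"y": 0.6,"yaw": 0,"z": 0},
  {"x": 0,"y": 0.6,"yaw": 0,"z": 0},
])

```text
clock: 11.35
eef_pos: [0.5002, -0.2075, 0.0164]
tool_rot: [0.999, -0.054, 0.001, -0.006]
ft_force: [2.2, 17.3, 9.4]
grip_width: 0.0168
grasp_force: 60.2
```

Hard stop at 17 N, and the TCP is 145 mm from the nipple, exactly the closed position. I'll relax, release and lift towards the cap.

Emit:
move_arm([
  {"x": 0,"y": -0.5,"yaw": 0,"z": 0},
  {"x": 0,"y": -0.5,"yaw": 0,"z": 0},
])

```text
clock: 11.6
eef_pos: [0.5002, -0.2076, 0.0164]
tool_rot: [0.998, -0.055, 0.0, -0.0]
ft_force: [1.9, 4.0, 6.2]
grip_width: 0.0165
grasp_force: 59.9
```

Emit:
move_arm([
  {"x": 0,"y": 0,"yaw": 0,"z": 0},
  {"x": 0,"y": 0,"yaw": 0,"z": 0},
  {"x": 0,"y": 0,"yaw": 0,"z": 0},
  {"x": 0,"y": 0,"yaw": 0,"z": -4},
  {"x": 0,"y": 0,"yaw": 0,"z": -8},
  {"x": 0,"y": 5,"yaw": 0,"z": -8},
  {"x": 0,"y": 10,"yaw": 0,"z": -8},
  {"x": 0,"y": 10,"yaw": 0,"z": -8},
], gripper=0.3)

```text
clock: 12.6
eef_pos: [0.4881, -0.3108, 0.0958]
tool_rot: [0.998, -0.058, 0.0, 0.001]
ft_force: [-0.6, 1.0, -0.4]
grip_width: 0.0556
grasp_force: 0.0
```

```bash
python3 - <<'E'
from h import *
t0=cv2.imread("pics/top0.png");s0=cv2.imread("pics/side0.png")
for n,p,g in(("A",(452,228),[.483,-.445]),("C",(416,239),[.46,-.37])):print(n,fit(CAP,{"top":blob(t0,-8,5,p)[0]},g))
s=bot.camera("side");cv2.imwrite("pics/side5.png",s);t=bot.camera("top");cv2.imwrite("pics/top5.png",t)
try:
  b,st=blob(s,6,20,(320,190));print("grip side",b,st,at_z("side",b[1],b[0],.061))
except Exception as e:print(e)
# seal refinement: ellipse of blue+grey in top using blue contour hull
b,st=blob(s,95,125,(317,229));print("seal side",b,st)
o=bot.get_obs();p=np.array(o["eef_pos"]);print(p,o["ft_force"])
q=2*np.arctan2(o["tool_rot"][1],o["tool_rot"][0]);tx=np.array([np.cos(q),np.sin(q)]);ty=np.array([np.sin(q),-np.cos(q)])
A=fit(CAP,{"top":blob(t0,-8,5,(452,228))[0]},[.483,-.445])[0];d=A-p[:2];print("to cap cm",d@tx*100,d@ty*100)
E
```

```text
A (array([ 0.48565047, -0.45405564]), array([ 0.01408078, -0.00073296]))
C (array([ 0.46432935, -0.3707459 ]), array([-0.01399854, -0.00492721]))
grip side [321.94       189.32666667] [317 182  11  15 150] [ 0.49927036 -0.20392144  0.061     ]
seal side [317.02564103 230.16666667] [309 225  17  10  78]
[ 0.48812632 -0.3076249   0.09542273] [ 0.72246233  0.62344974 -0.01761663]
to cap cm 1.3946564222648832 14.578609803388243
```

Emit:
move_arm([
  {"x": 0.5,"y": 5,"yaw": 0,"z": 0},
  {"x": 1,"y": 10,"yaw": 0,"z": 0},
  {"x": 1.4,"y": 14.6,"yaw": 0,"z": 0},
  {"x": 1.4,"y": 14.6,"yaw": 0,"z": 3},
  {"x": 1.4,"y": 14.6,"yaw": 0,"z": 3.5},
  {"x": 1.4,"y": 14.6,"yaw": 0,"z": 3.5},
])

```text
clock: 13.45
eef_pos: [0.4867, -0.4523, 0.0606]
tool_rot: [0.999, -0.054, -0.001, -0.001]
ft_force: [0.4, -0.2, 0.3]
grip_width: 0.0557
grasp_force: 0.0
```

```bash
python3 - <<'E'
from h import *
o=bot.get_obs();p=np.array(o["eef_pos"]);print(p,o["ft_force"])
ims=[]
for c in("top","side"):
    i=bot.camera(c);cv2.imwrite(f"pics/{c}6.png",i);x,y=[int(v) for v in proj(c,[.4857,-.454,.05])]
    ims.append(cv2.resize(i[y-45:y+35,x-40:x+40],(400,400),interpolation=cv2.INTER_CUBIC))
cv2.imwrite("pics/g6.png",np.hstack(ims))
E
```

```text
[ 0.48673596 -0.45230701  0.06064791] [ 0.39100588 -0.2053676   0.26371912]
```

View pics/g6.png

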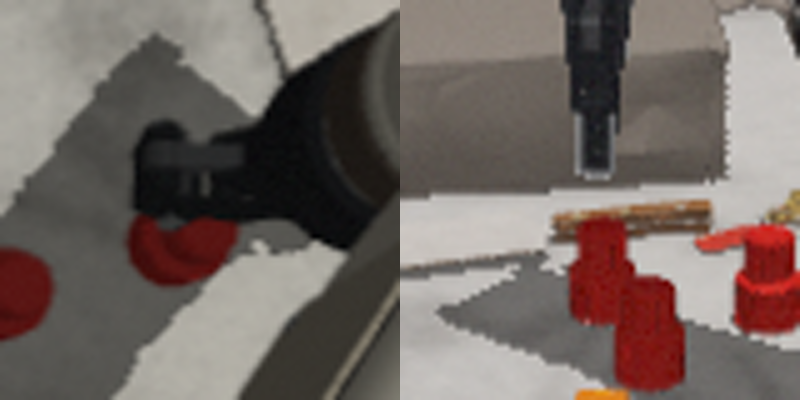

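Top: the open fingers hover beside cap A's grip, just behind it as expected for the height. Side: the finger's column is about 1.5 px left of the cap axis, so I'll check that x offset numerically.

```bash
python3 - <<'E'
from h import *
for x in(.482,.484,.486):print(x,proj("side",[x,-.454,.043]))
s=cv2.imread("pics/side0.png");hsv=cv2.cvtColor(s,cv2.COLOR_BGR2HSV)
for r in range(148,160):
    c=[c for c in range(310,335) if (hsv[r,c,0]<6 or hsv[r,c,0]>172) and hsv[r,c,1]>140]
    if c:print(r,c[0],c[-1],(c[0]+c[-1])/2)
s=cv2.imread("pics/side6.png");u=proj("side",[.4867,-.4523,.0946]);print("tip",u)
for r in range(int(u[1])-8,int(u[1])+2,2):
    print(r,s[r,312:332].mean(1).astype(int).tolist())
E
```

```text
0.482 [323.33444778 152.71952103]
0.484 [322.65078475 152.74426609]
0.486 [321.96708769 152.76901238]
148 320 325 322.5
149 318 326 322.0
150 317 326 321.5
151 317 326 321.5
152 317 326 321.5
153 318 326 322.0
154 318 326 322.0
155 318 326 322.0
156 318 326 322.0
157 317 327 322.0
158 316 328 322.0
159 316 328 322.0
tip [321.53272759 136.48260597]
128 [92, 92, 93, 90, 91, 124, 73, 28, 32, 29, 29, 51, 107, 53, 92, 94, 96, 102, 108, 108]
130 [92, 90, 91, 89, 91, 128, 73, 32, 25, 47, 33, 46, 105, 53, 99, 105, 109, 108, 109, 112]
132 [89, 90, 90, 89, 86, 125, 73, 39, 33, 31, 31, 44, 108, 105, 109, 109, 110, 112, 112, 110]
134 [85, 86, 88, 87, 87, 124, 72, 32, 34, 35, 30, 48, 105, 109, 108, 113, 110, 113, 114, 105]
136 [85, 83, 84, 85, 82, 120, 73, 37, 28, 32, 34, 51, 106, 82, 81, 81, 78, 78, 80, 79]
```

Emit:
move_arm([
  {"x": -0.1,"y": 0.1,"yaw": 0,"z": 2.5},
  {"x": -0.1,"y": 0.1,"yaw": 0,"z": 4.5},
  {"x": -0.1,"y": 0.1,"yaw": 0,"z": 5.5},
  {"x": -0.1,"y": 0.1,"yaw": 0,"z": 5.7},
  {"x": -0.1,"y": 0.1,"yaw": 0,"z": 5.7},
])

```text
clock: 14.18
eef_pos: [0.4862, -0.4552, 0.005]
tool_rot: [0.998, -0.055, 0.001, 0.001]
ft_force: [0.7, 0.7, -0.3]
grip_width: 0.0554
grasp_force: 0.0
```

Emit:
move_arm([
  {"x": 0,"y": 0,"yaw": 0,"z": 0},
  {"x": 0,"y": 0,"yaw": 0,"z": 0},
  {"x": 0,"y": 0,"yaw": 0,"z": 0},
  {"x": 0,"y": 0,"yaw": 0,"z": 0},
  {"x": 0,"y": 0,"yaw": 0,"z": 0},
], gripper=-1)

```text
clock: 14.8
eef_pos: [0.4862, -0.4553, 0.0052]
tool_rot: [0.998, -0.055, 0.001, 0.001]
ft_force: [0.4, 1.0, 5.8]
grip_width: 0.0256
grasp_force: 58.9
```

Gripped. Lift, turn the wrist away from its limit, and carry to above the nipple.

Emit:
move_arm([
  {"x": 0,"y": 0,"yaw": 0,"z": -3},
  {"x": 0,"y": 0,"yaw": 0,"z": -8},
  {"x": 0,"y": 0,"yaw": 0,"z": -11},
  {"x": 0,"y": -4,"yaw": -5,"z": -11},
  {"x": 0,"y": -8,"yaw": -10,"z": -11},
  {"x": -0.3,"y": -13,"yaw": -15,"z": -11},
  {"x": -0.6,"y": -18,"yaw": -20,"z": -11},
  {"x": -0.8,"y": -23,"yaw": -20,"z": -11},
  {"x": -1,"y": -28,"yaw": -20,"z": -11},
  {"x": -1.2,"y": -33,"yaw": -20,"z": -11},
  {"x": -1.2,"y": -37,"yaw": -20,"z": -11},
  {"x": -1.2,"y": -39.2,"yaw": -20,"z": -11},
  {"x": -1.2,"y": -39.2,"yaw": -20,"z": -11},
  {"x": -1.2,"y": -39.2,"yaw": -20,"z": -11},
])

```text
clock: 16.55
eef_pos: [0.5167, -0.0645, 0.1137]
tool_rot: [0.993, 0.119, -0.0, 0.0]
ft_force: [0.2, 0.1, -1.2]
grip_width: 0.0256
grasp_force: 59.2
```

```bash
python3 - <<'E'
from h import *
o=bot.get_obs();p=np.array(o["eef_pos"]);print(p,o["ft_force"],o["tool_rot"],o["grip_width"],o["joint_pos"])
s=bot.camera("side");cv2.imwrite("pics/side7.png",s)
x,y=[int(v) for v in proj("side",[.517,-.0635,.1])]
cv2.imwrite("pics/g7.png",cv2.resize(s[y-60:y+60,x-50:x+50],(500,600),interpolation=cv2.INTER_CUBIC));print("crop",x-50,y-60)
hsv=cv2.cvtColor(s,cv2.COLOR_BGR2HSV);red=((hsv[...,0]<6)|(hsv[...,0]>172))&(hsv[...,1]>140)
for r in range(y-40,y+40,2):
    c=np.where(red[r,x-20:x+20])[0]
    if len(c)>3:print(r,c[0]+x-20,c[-1]+x-20)
for z in(.066,.08,.1,.108):print(z,proj("side",[.517,-.0635,z]))
E
```

```text
[ 0.51673752 -0.06450736  0.11372153] [ 0.23409943  0.09397339 -1.22077301] [ 9.92926691e-01  1.18728400e-01 -3.36212081e-04  2.02688749e-04] 0.025643503154480364 [-1.23833217e-01  3.32653188e-01 -9.21841902e-02  1.14651417e+00
 -5.55175892e-04  2.77974132e+00]
crop 266 146
166 331 335
168 330 335
170 330 335
172 329 335
174 326 335
176 325 335
178 311 335
180 310 335
182 310 332
184 310 313
186 310 313
188 310 313
190 308 325
192 308 326
194 308 326
196 308 335
198 308 326
200 308 326
202 308 326
204 308 325
206 311 323
0.066 [317.07932551 220.0705036 ]
0.08 [316.95834186 214.4755971 ]
0.1 [316.78213074 206.32668849]
0.108 [316.71050678 203.01442821]
```

View pics/g7.png

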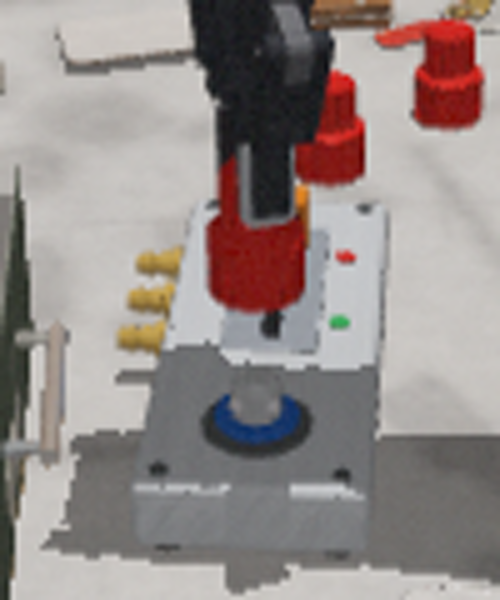

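The side view shows the cap upright in the fingers, its skirt centred at col 317.0 and the seal and nipple at col 317.0. Aligned, so I'll descend.

Emit:
move_arm([
  {"x": 0,"y": -0.1,"yaw": 0,"z": 2},
  {"x": 0,"y": -0.1,"yaw": 0,"z": 3.4},
  {"x": 0,"y": -0.1,"yaw": 0,"z": 4},
  {"x": 0,"y": -0.1,"yaw": 0,"z": 4.3},
  {"x": 0,"y": -0.1,"yaw": 0,"z": 4.6},
  {"x": 0,"y": -0.1,"yaw": 0,"z": 4.6},
])

```text
clock: 17.35
eef_pos: [0.5169, -0.063, 0.0682]
tool_rot: [0.993, 0.119, 0.0, 0.0]
ft_force: [-0.2, 0.3, -0.3]
grip_width: 0.0257
grasp_force: 59.2
```

Emit:
move_arm([
  {"x": 0,"y": 0,"yaw": 0,"z": 0.2},
  {"x": 0,"y": 0,"yaw": 0,"z": 0.4},
  {"x": 0,"y": 0,"yaw": 0,"z": 0.6},
  {"x": 0,"y": 0,"yaw": 0,"z": 0.7},
  {"x": 0,"y": 0,"yaw": 0,"z": 0.7},
])

```text
clock: 17.98
eef_pos: [0.5185, -0.0637, 0.063]
tool_rot: [0.993, 0.119, 0.002, 0.001]
ft_force: [-0.3, -0.8, 7.9]
grip_width: 0.0257
grasp_force: 60.2
```

Emit:
move_arm([
  {"x": 0,"y": 0,"yaw": 0,"z": 0.2},
  {"x": 0,"y": 0,"yaw": 0,"z": 0.3},
  {"x": 0,"y": 0,"yaw": 0,"z": 0.3},
])

```text
clock: 18.35
eef_pos: [0.5181, -0.064, 0.0593]
tool_rot: [0.993, 0.119, 0.002, 0.001]
ft_force: [1.3, -2.9, 3.5]
grip_width: 0.0257
grasp_force: 59.7
```

Emit:
move_arm([
  {"x": 0,"y": 0,"yaw": 0,"z": 0.2},
  {"x": 0,"y": 0,"yaw": 0,"z": 0.3},
  {"x": 0,"y": 0,"yaw": 0,"z": 0.3},
])

```text
clock: 18.73
eef_pos: [0.5165, -0.063, 0.0543]
tool_rot: [0.993, 0.119, -0.001, -0.0]
ft_force: [2.0, -1.6, -2.9]
grip_width: 0.0254
grasp_force: 59.2
```

Force peaked near 8 N and then went negative: clicked. Now I'll squeeze the seal to about 10 N.

Emit:
move_arm([
  {"x": 0,"y": 0,"yaw": 0,"z": 0.2},
  {"x": 0,"y": 0,"yaw": 0,"z": 0.3},
  {"x": 0,"y": 0,"yaw": 0,"z": 0.3},
  {"x": 0,"y": 0,"yaw": 0,"z": 0.3},
])

```text
clock: 19.23
eef_pos: [0.5168, -0.0629, 0.0521]
tool_rot: [0.993, 0.119, 0.0, -0.0]
ft_force: [1.8, -1.8, 1.4]
grip_width: 0.0254
grasp_force: 59.6
```

Emit:
move_arm([
  {"x": 0,"y": 0,"yaw": 0,"z": 0.2},
  {"x": 0,"y": 0,"yaw": 0,"z": 0.3},
  {"x": 0,"y": 0,"yaw": 0,"z": 0.3},
  {"x": 0,"y": 0,"yaw": 0,"z": 0.3},
])

```text
clock: 19.73
eef_pos: [0.5171, -0.0628, 0.05]
tool_rot: [0.993, 0.119, 0.001, -0.0]
ft_force: [-1.1, -1.2, 7.4]
grip_width: 0.0257
grasp_force: 60.2
```

Emit:
move_arm([
  {"x": 0,"y": 0,"yaw": 0,"z": 0.13},
  {"x": 0,"y": 0,"yaw": 0,"z": 0.13},
  {"x": 0,"y": 0,"yaw": 0,"z": 0.13},
  {"x": 0,"y": 0,"yaw": 0,"z": 0.13},
  {"x": 0,"y": 0,"yaw": 0,"z": 0.13},
  {"x": 0,"y": 0,"yaw": 0,"z": 0.13},
])

```text
clock: 20.48
eef_pos: [0.5172, -0.0628, 0.0491]
tool_rot: [0.993, 0.119, 0.001, -0.0]
ft_force: [-1.2, -1.2, 9.7]
grip_width: 0.0258
grasp_force: 60.4
```

```bash
python3 - <<'E'
from h import *
for k in range(3):
    s=bot.camera("side");o=bot.get_obs();print(o["clock"],np.round(o["eef_pos"],4),np.round(o["ft_force"],1),o["grip_width"])
cv2.imwrite("pics/side8.png",s)
cv2.imwrite("pics/g8.png",cv2.resize(s[140:270,270:370],(460,598),interpolation=cv2.INTER_CUBIC))
b,st=blob(s,6,20,(322,189));print("grip",b,st)
E
```

```text
20.525 [ 0.5172 -0.0628  0.0491] [-1.8 -1.6  9.3] 0.02581452487701617
20.575 [ 0.5172 -0.0628  0.0491] [-1.7 -0.7 10.2] 0.025813373338218225
20.625 [ 0.5172 -0.0628  0.0491] [-1.4 -0.8 10.6] 0.025784338153836493
grip [274.54545455  79.09090909] [271  73   8  14  44]
```

View pics/g8.png

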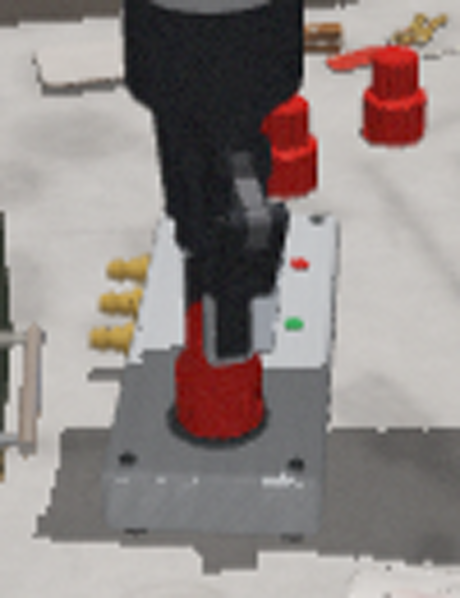

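The cap sits upright on the seal at about 10 N, steady, and the other things in view are undisturbed. I'll hand it in.

```bash
python3 -c "
from workcell import bot
print(bot.job_done())"
```

```text
the job is handed in; nothing more can be done
None
```

The job is handed in: I slid the shut-off grip to its end stop at the red dot, clicked the farthest red cap onto the nipple, and left the fingers pressing it down with about 10 N, finishing at about 20.6 s of the 72 s limit.

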